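# Find the socket that fits the die-holder nut and hold it seated

## Task

Find out which of the three socket keys in the grey tray fits the hex nut in the middle of the blue and silver die holder of the tablet press (not the two spare nuts on the white rest), trying them on the nut as needed. Any key that does not fit goes back standing upright in the tray, and the one that fits goes fully down over the nut. Finish while still gripping it there, upright and seated, ready to turn, and leave everything else where it was.

Things in the scene. Friction and masses are not known exactly. Their poses are not given: they have to be found in the camera images.
- holder: die holder: blue block with silver top, 130 x 120 mm, 30 mm high, fixed; origin at the centre of its underside on the table, x and y along its sides, z up. The nut to be fitted sits at the centre of its top.
- rest: white block 70 x 160 x 30 mm, fixed, carrying the two spare nuts; origin at the centre of its underside; not to be used
- nut_a: one of three brass hex nuts, 14 to 25 mm over the flats, 14 mm high, top 3 mm stepped in. Each socket fits one nut (2.4 mm play); which is found by trying. Origin on its axis at its foot, 30 mm above the table; z up; flats face its x and every 60 degrees. Fixed, does not turn. It may be in the die holder or on the rest: compare positions.
- nut_b: another of the three nuts. Origin on its axis at its foot, 30 mm above the table; z up; flats face its x and every 60 degrees. Fixed, does not turn. It may be in the die holder or on the rest: compare positions. The right socket goes down until its mouth is level with this origin.
- nut_c: the last of the three nuts. Origin on its axis at its foot, 30 mm above the table; z up; flats face its x and every 60 degrees. Fixed, does not turn. It may be in the die holder or on the rest: compare positions. Around each nut stands a dark collar 7 mm high (3 mm play to the right socket): too wide a socket stops on it 7 mm high, too narrow a one stops on the nut 14 mm high
- tray: grey open tray, fixed, 85 x 240 mm, walls 20 mm high and 4 mm thick, floor 4 mm thick; origin at the centre of its underside on the table; three equal compartments in a row along its y (centres at y = -78, 0 and 78 mm, each about 77 x 74 mm inside)
- socket_yellow_mid (a point): middle of the key with the yellow grip, on its axis, 35 mm above its mouth, half of its height; z up. From below: round steel socket 24 mm wide, 26 mm high, with a hex bore 19 mm deep (flats face its x and every 60 degrees); 16 mm neck; square yellow grip 24 x 24 x 30 mm along its x and y, centred 20 mm above this point. 160 g. Starts mouth down in any compartment of the tray
- socket_green_mid (a point): middle of the key with the green grip, on its axis, 35 mm above its mouth, half of its height; z up. From below: round steel socket 30 mm wide, 26 mm high, with a hex bore 19 mm deep (flats face its x and every 60 degrees); 16 mm neck; square green grip 24 x 24 x 30 mm along its x and y, centred 20 mm above this point. 160 g. Starts mouth down in any compartment of the tray
- socket_blue_mid (a point): middle of the key with the blue grip, on its axis, 35 mm above its mouth, half of its height; z up. From below: round steel socket 38 mm wide, 26 mm high, with a hex bore 19 mm deep (flats face its x and every 60 degrees); 16 mm neck; square blue grip 24 x 24 x 30 mm along its x and y, centred 20 mm above this point. 160 g. Starts mouth down in any compartment of the tray
- bush: small loose steel bush standing on the die holder, 20 mm wide, 12 mm high, origin at its underside; to be left alone
- bottle: white jar with green label, 48 mm wide, 85 mm high, origin at its underside; to be left alone
- amber_jar: amber jar, black lid, 44 mm wide, 75 mm high, origin at its underside; to be left alone
- dish: shallow blue dish, 90 mm wide, 14 mm high, origin at its underside; to be left alone
- carton: white carton 50 x 110 x 30 mm, origin at its underside; to be left alone
- spatula: spatula 180 mm long lying along its x, origin at the middle; to be left alone
- punch: steel press punch standing upright, 22 mm wide head, 45 mm high, origin at its underside; to be left alone

How it is judged:
By the outcome, as a careful person would: the job done as asked, in the order asked, and still so for the second after the job is handed in, while the arm keeps its last pose, push and grip.
It also fails if it takes over 64 s, if anything falls off the work surface, if the arm or the gripper's body presses on something with over 40 N, if the wrist force passes 120 N, or if a joint passes its speed limit or range.

## Robot

A 6-joint arm with a two-finger parallel gripper is mounted at the origin on the work surface. World frame = base frame: x ahead of the robot, y to its left, z up, the work surface at z = 0. Lengths are in mm, angles in rad, forces in N, time in s.
With the tool pointing down it reaches from about 275 to 750 mm from the base axis. Payload 10.2 kg.
Tool frame: the origin (TCP) lies at the very end of the fingers, on their centre line; the grasp point (between the pads) lies 19 mm behind it; z points along the fingers, y is the line along which they close (so a half turn about z gives the same grasp; the last joint's range is limited). The gripper opens to 85 mm and grips with 20 to 120 N. Pads are 22 mm wide; open, the fingers measure 114 mm over their backs; the gripper's body (76 mm by 85 mm) begins 54 mm behind the grasp point. The pads swing forward as they close: fully open they stand 13 mm farther back than shut.
Start: joints at [0.973, 0.313, 1.498, -0, 1.331, -0.223], TCP at [192.208, 488.556, 231.294] pointing down, gripper open.
Joint ranges: [-2.94, 2.94], [-0.97, 2.17], [0.19, 2.56], [-1.23, 4.37], [0.02, 3.11], [-2.88, 2.88]. Speed limits (rad/s): [2.39, 2.39, 3.01, 3.14, 3.14, 3.14].

## Interface

Orientations are given as a unit quaternion [w, x, y, z].
In Python, from rig import ctrl, optics gives the robot as it stands. The module is installed in compiled form; this text tells all that it offers.
- The arm moves only by the shell command python3 -m handwheel 'ROWS' [FORCE]. ROWS is JSON, a list that holds one entry, the list of rows, each a list of 5 numbers: the gripper command: -1 is fully open, 1 is shut, values between are in proportion, then the shift along the world's x, y, z in units of 50 mm (1.0 is 50 mm), then the turn about the world's z in units of 8 degrees (1.0 is 8 degrees). In form: [[[gripper, tx, ty, tz, twist], ...]]. A call has 1 to 10 rows; each row shifts and turns the commanded pose from where the row before left it; what a row does not reach is not made up. A row lasts 1/10 s, in which the tool goes at most 50 mm and 8.59 degrees, less where a joint would pass 70% of its speed; a pose out of reach is approached as far as the arm can. A call is refused whole if a number of a shift passes 1 or a number of a turn 1, either way. A call with a gripper value outside its range is refused whole. The fingers move at their own pace and stop on an object; FORCE is the grip in N (left out, the last holds). Time passes only in rows, so rows that do not move let the fingers close. It gives the time, the measured TCP pose, the force, the opening and the grip force at its end, in the units of the state.
- ctrl.sense(): the state, without advancing time (a new reading comes with each control period).
- optics.capture(name): name is "scene" or "top"; returns a dict with "img" (400x640x3 uint8, blue, green, red), "K" (3x3 intrinsics, pixels), "dist_coeffs" ([k1, k2, p1, p2, k3] as OpenCV has them; the pictures are not rectified), "R" (3x3) and "t" (3): a world point X has camera coordinates R X + t. Camera axes: x right, y down, z forward; pixel columns grow to the right and rows downward; lengths in mm; the calibration is good to about 2 mm. A picture is of the moment at which its call begins. There is no depth.
- ctrl.finish_job(): hands the job in; it is judged then, once.
The state is a dict: "time_s": time; "joints": joint angles; "dq": joint speeds; "tau": joint torques, N m; "eef_pos": TCP position; "ee_rot": TCP orientation; "force": force on the tool from outside, world axes, zero at the start; "wrist_torque": the same for the moment, N m; "grip_width": opening from 0.0 (shut) to 1.0 (fully open); "grip_force": force on a finger pad.
Only numpy, scipy, OpenCV 4.12 (cv2) and the standard library are available. Lean on these libraries where they do the work, as an engineer would, in place of code of your own. Each camera call takes 0.05 s, during which the arm holds its last target. There are 200 camera calls.

## Working session

There is one attempt and no reset: what is moved stays moved. The work goes in short steps, Python scripts to look and compute and a shell command to move; the robot and the scene stay as the last step left them, time stands still between calls to the robot, and variables do not carry over. Pictures are saved under pics/ and viewed, at most 10 in all, crops included, and the job is handed in when it is done.

```bash
mkdir -p pics
python3 - <<'E'
from rig import ctrl, optics
import cv2,numpy as np
for n in("scene","top"):
    c=optics.capture(n);cv2.imwrite(f"pics/{n}0.png",c["img"]);print(n,c["K"],c["dist_coeffs"],-np.array(c["R"]).T@c["t"],np.array(c["R"]).round(3))
print(ctrl.sense())
E
```

```text
scene [[379.57607145   0.         326.21642069]
 [  0.         379.57607145 199.79663241]
 [  0.           0.           1.        ]] [-0.00327748  0.          0.          0.          0.        ] [1189.77997168   94.2313365   742.21055042] [[-0.15   0.989  0.003]
 [ 0.714  0.11  -0.692]
 [-0.684 -0.102 -0.722]]
top [[362.2394143    0.         320.63652638]
 [  0.         362.2394143  201.72350702]
 [  0.           0.           1.        ]] [-0.07341777  0.          0.          0.          0.        ] [ 388.52710547  -19.886741   1125.66489609] [[ 0.001 -1.    -0.012]
 [-0.99   0.    -0.142]
 [ 0.142  0.012 -0.99 ]]
{'time_s': 0.1, 'joints': array([ 9.72550752e-01,  3.13369981e-01,  1.49838262e+00, -2.75646138e-05,
        1.33096975e+00, -2.23438534e-01]), 'dq': array([ 0.00042763,  0.00047268, -0.00440873,  0.00262761,  0.0020023 ,
       -0.00048617]), 'tau': array([ 5.20868227e-03, -4.12893355e+01, -2.60142052e+01, -3.91095045e-05,
        2.95239377e-03,  1.37261242e-07]), 'eef_pos': array([192.10111647, 488.34202911, 230.79651373]), 'ee_rot': array([-2.13316965e-04,  1.86305253e-01,  9.82491747e-01, -5.23188432e-04]), 'force': array([-0.57562422,  0.64491007,  0.06796041]), 'wrist_torque': array([ 0.01624578, -0.03945478, -0.02420639]), 'grip_force': 0.0, 'grip_width': 0.9961896518409844}
```

View pics/scene0.png

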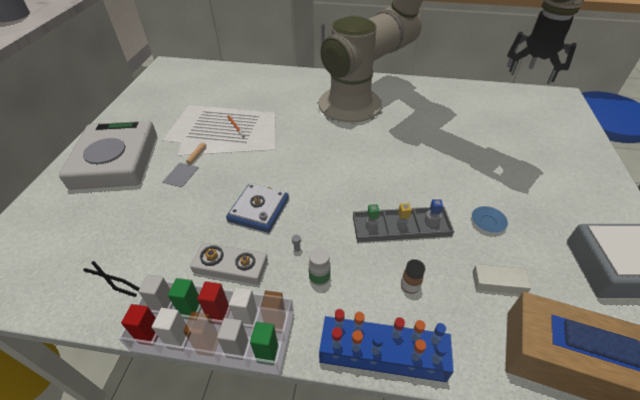

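View pics/top0.png

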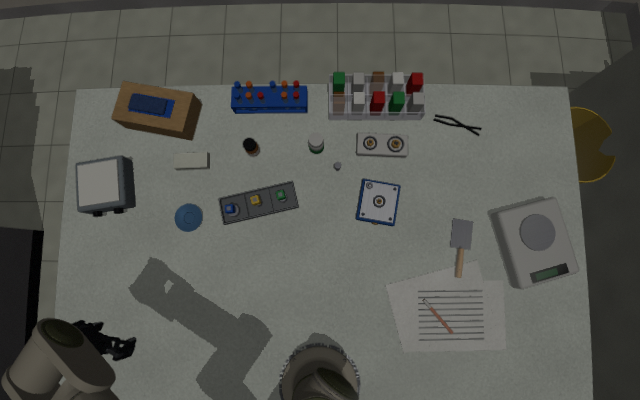

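```bash
cat > h.py <<'E'
import cv2,numpy as np
from rig import ctrl,optics
def cap(n):
    c=optics.capture(n); return {k:np.array(v) for k,v in c.items()}
def ray(c,uv):
    p=cv2.undistortPoints(np.array([[uv]],float),c["K"],c["dist_coeffs"])[0,0]
    return -c["R"].T@c["t"], c["R"].T@np.r_[p,1]
def onplane(c,uv,z):
    o,d=ray(c,uv); return (o+d*(z-o[2])/d[2])[:2]
def tri(c1,u1,c2,u2):
    o1,d1=ray(c1,u1);o2,d2=ray(c2,u2)
    s=np.linalg.lstsq(np.c_[d1,-d2],o2-o1,rcond=None)[0]
    a=o1+s[0]*d1;b=o2+s[1]*d2; return (a+b)/2,np.linalg.norm(a-b)
def proj(c,X):
    return cv2.projectPoints(np.array([X],float),cv2.Rodrigues(c["R"])[0],c["t"],c["K"],c["dist_coeffs"])[0][0,0]
E
python3 - <<'E'
import cv2,numpy as np
t=cv2.imread("pics/top0.png");s=cv2.imread("pics/scene0.png")
f=lambda i,x,y,w,h,k:cv2.resize(i[y:y+h,x:x+w],None,fx=k,fy=k,interpolation=cv2.INTER_CUBIC)
a=np.hstack([f(t,215,175,90,60,4),f(t,345,125,70,60,4)])
b=np.hstack([f(t,350,172,60,60,4),f(s,345,190,115,60,3.4783)])[:240]
c=f(s,185,178,110,105,3)
W=800
pad=lambda i:np.pad(i[:, :W],((0,0),(0,W-min(W,i.shape[1])),(0,0)))
im=np.vstack([pad(a),pad(b)]);cv2.imwrite("pics/crop1.png",im[:600]);cv2.imwrite("pics/crop2.png",f(s,185,178,110,105,5.5))
E
```

```text
Traceback (most recent call last):
ValueError: all the input array dimensions except for the concatenation axis must match exactly, but along dimension 0, the array at index 0 has size 240 and the array at index 1 has size 209
```

Run:
```python
import cv2,numpy as np
t=cv2.imread("pics/top0.png");s=cv2.imread("pics/scene0.png")
f=lambda i,x,y,w,h,k:cv2.resize(i[y:y+h,x:x+w],None,fx=k,fy=k,interpolation=cv2.INTER_CUBIC)
a=np.hstack([f(t,210,175,96,60,5),f(t,350,174,60,60,5)])
b=np.hstack([f(s,345,190,115,60,5)])
b=np.pad(b,((0,0),(0,780-575),(0,0)))
cv2.imwrite("pics/crop1.png",np.vstack([a,b]));cv2.imwrite("pics/crop2.png",np.hstack([f(s,185,178,110,105,5)[:, :],f(t,350,125,60,35,4).repeat(1,0) if 0 else np.pad(f(t,350,125,62,35,4),((0,525-140),(0,0),(0,0)))])[:, :798])
```

```text
(no output)
```

View pics/crop1.png

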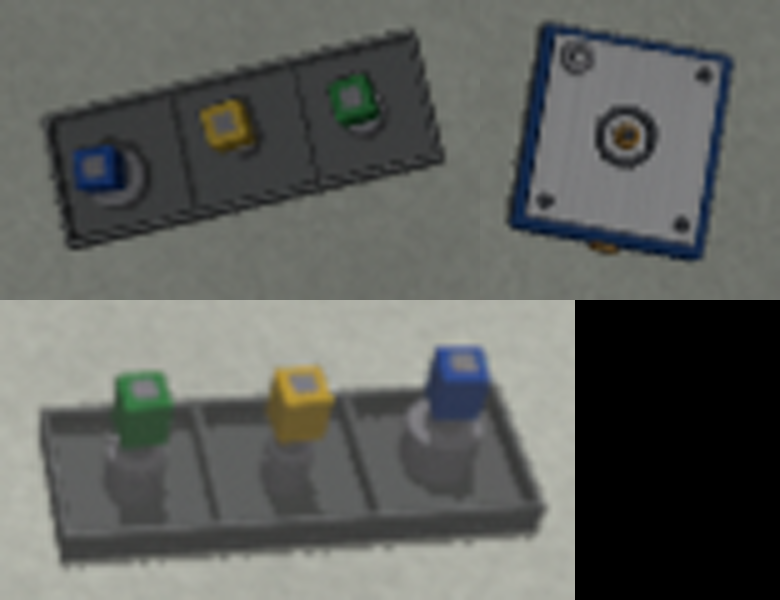

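View pics/crop2.png

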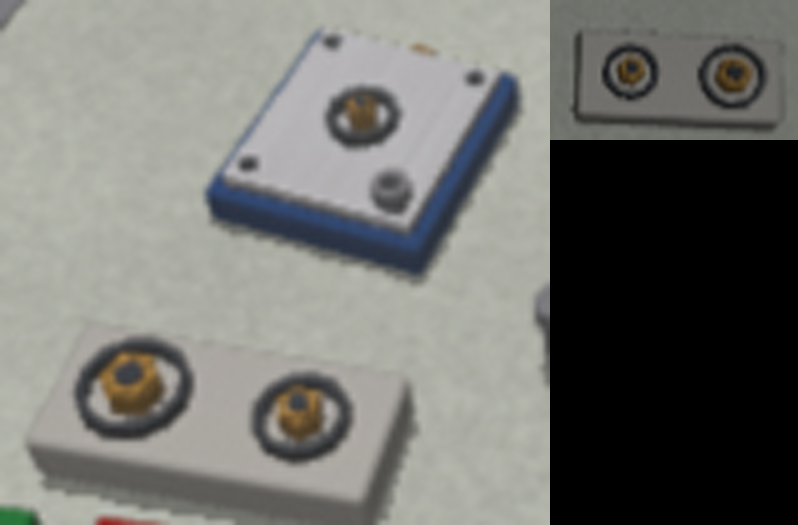

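```bash
cat >> h.py <<'E'
def blob(mask,near=None):
    cs,_=cv2.findContours(mask.astype(np.uint8),cv2.RETR_EXTERNAL,cv2.CHAIN_APPROX_NONE)
    c=max(cs,key=cv2.contourArea) if near is None else min([q for q in cs if cv2.contourArea(q)>15],key=lambda q:np.linalg.norm(q.mean((0,1))-near))
    h=cv2.convexHull(c);m=cv2.moments(h);return np.array([m["m10"],m["m01"]])/m["m00"],h
HUE={"yellow":(20,32,120),"green":(45,85,90),"blue":(105,130,90)}
WIN={"top":(215,180,300,225),"scene":(350,195,455,245)}
def hue(img,col,win,k=4):
    x0,y0,x1,y1=win
    i=cv2.resize(img[y0:y1,x0:x1],None,fx=k,fy=k,interpolation=cv2.INTER_CUBIC)
    h=cv2.cvtColor(i,cv2.COLOR_BGR2HSV);a,b,s=HUE[col]
    u,hl=blob((h[...,0]>=a)&(h[...,0]<=b)&(h[...,1]>=s)&(h[...,2]>40))
    f=lambda p:(p+.5)/k-.5+np.array([x0,y0]); return f(u),f(hl[:,0].astype(float))
def ring(img,win,k=6):
    x0,y0,x1,y1=win
    i=cv2.resize(img[y0:y1,x0:x1],None,fx=k,fy=k,interpolation=cv2.INTER_CUBIC)
    g=cv2.cvtColor(i,cv2.COLOR_BGR2GRAY)
    t,_=cv2.threshold(g,0,255,cv2.THRESH_OTSU)
    u,hl=blob(g<t)
    f=lambda p:(p+.5)/k-.5+np.array([x0,y0]); return f(u),f(hl[:,0].astype(float))
E
python3 - <<'E'
from h import *
T,S=cap("top"),cap("scene")
for c in HUE:
    a,ha=hue(T["img"],c,WIN["top"]);b,hb=hue(S["img"],c,WIN["scene"])
    P=np.array([onplane(T,p,70) for p in ha],np.float32)
    print(c,a,b,tri(T,a,S,b),onplane(T,a,59),onplane(S,b,59),cv2.minAreaRect(P))
for n,wt,ws in[("holder",(368,191,390,212),(246,190,270,212)),("rL",(360,132,376,152),(230,242,260,275) ),("rR",(384,132,408,155),(197,242,228,270))]:
    a,ha=ring(T["img"],wt);b,hb=ring(S["img"],ws)
    P=np.array([onplane(T,p,35) for p in ha],np.float32);Q=np.array([onplane(S,p,35) for p in hb],np.float32)
    print(n,a,b,tri(T,a,S,b),onplane(T,a,33.5),onplane(S,b,33.5),cv2.minAreaRect(P)[1],cv2.minAreaRect(Q)[1])
E
```

```text
yellow [255.09477631 199.71706103] [404.5429566  210.30905428] (array([547.59120334, 190.45781882,  57.61960152]), np.float64(2.398255399626058)) [547.41042614 188.96709289] [548.62057467 191.46993238] ((545.7681884765625, 187.02597045898438), (28.72784423828125, 27.364532470703125), 17.633955001831055)
green [280.17520704 194.58825052] [373.21742503 211.12672354] (array([562.83524923, 115.18241872,  58.68588926]), np.float64(2.4097083095690888)) [562.86489225 113.93324859] [562.8988216  116.36963711] ((561.16943359375, 112.47225952148438), (28.87042236328125, 25.655866622924805), 14.936773300170898)
blue [229.30430793 208.38857334] [436.10715466 206.21877983] (array([521.50903979, 267.52614879,  57.09254329]), np.float64(1.9451304664800337)) [521.25216914 266.00807911] [523.11431778 268.04428933] ((520.3078002929688, 263.1867980957031), (28.60406494140625, 31.055875778198242), 6.738730430603027)
holder [378.68855467 200.91626027] [257.06522769 200.98386937] (array([ 547.45123534, -183.05788556,   30.75027374]), np.float64(2.0752463254648466)) [ 547.30440105 -183.66894644] [ 549.87218961 -180.92346277] (38.118343353271484, 38.98114776611328) (44.546844482421875, 37.99923324584961)
rL [369.32580976 142.57319598] [244.88596093 261.17821518] (array([ 732.33191227, -158.52963072,   30.4109398 ]), np.float64(1.1247570855376408)) [ 731.52329349 -158.68773478] [ 734.25948659 -156.85991024] (40.59748458862305, 46.50678253173828) (48.97095489501953, 44.05409622192383)
rR [395.07232846 143.70397105] [211.26891261 255.42931716] (array([ 728.72359694, -239.09039911,   30.26749848]), np.float64(1.6311853608541849)) [ 727.99675666 -239.24225752] [ 730.74786014 -236.72191765] (51.65015411376953, 54.00639343261719) (57.74580383300781, 51.51181411743164)
```

```bash
python3 -m handwheel '[[[0,0.71,-0.6,-0.2,0.5],[0,0.71,-0.6,-0.2,0.5],[0,0.71,-0.6,-0.2,0.5],[0,0.71,-0.6,-0.2,0.5],[0,0.71,-0.6,-0.2,0.5],[0,0.71,-0.6,-0.2,0.5],[0,0.71,-0.6,-0.2,0.5],[0,0.71,-0.6,0,0.5],[0,0.71,-0.6,0,0.5],[0,0.71,-0.6,0,0.3]]]' 40
```

```text
time_s: 1.2
eef_pos: [548.4, 187.0, 161.1]
ee_rot: [-0.0, -0.148, 0.989, 0.0]
force: [0.4, 1.6, -1.0]
grip_width: 0.502
grip_force: 0.0
```

```bash
python3 -m handwheel '[[[0,-0.02,0.06,-0.6,0],[0,0,0,-0.6,0],[0,0,0,-0.6,0],[0,0,0,-0.5,0],[0,0,0,-0.12,0],[0,0,0,0,0],[1,0,0,0,0],[1,0,0,0,0],[1,0,0,0,0],[1,0,0,0,0]]]' 60; python3 -m handwheel '[[[1,0,0,0,0],[1,0,0,0,0]]]'
```

```text
time_s: 2.2
eef_pos: [547.1, 191.7, 41.8]
ee_rot: [0.001, -0.147, 0.989, 0.0]
force: [-1.0, 0.2, 6.9]
grip_width: 0.272
grip_force: 60.7
time_s: 2.4
eef_pos: [547.0, 191.7, 41.8]
ee_rot: [0.001, -0.147, 0.989, 0.0]
force: [-0.7, 0.5, 6.9]
grip_width: 0.272
grip_force: 60.7
```

```bash
python3 -m handwheel '[[[1,0,0,0.3,0],[1,0,0,0.6,0],[1,0,0,0.8,0],[1,0,0,0.7,0],[1,0,-0.4,0,0],[1,0,-0.8,0,0],[1,0,-0.9,0,0],[1,0,-0.9,0,0],[1,0,-0.9,0,0],[1,0,-0.9,0,0]]]'; python3 -m handwheel '[[[1,0,-0.9,0,0],[1,0,-0.9,0,0],[1,0,-0.6,0,0],[1,0,-0.25,0,0],[1,0,0,0,0],[1,0,0,0,0]]]'
python3 - <<'E'
from h import *
T,S=cap("top"),cap("scene")
for n,c,p in(("t",T,(547,-183,60)),("s",S,(547,-183,60))):
    x,y=proj(c,p).astype(int); print(x,y)
    i=c["img"][y-60:y+45,x-40:x+40]; cv2.imwrite(f"pics/g_{n}.png",cv2.resize(i,None,fx=4.8,fy=4.8,interpolation=cv2.INTER_CUBIC))
    cv2.imwrite(f"pics/full_{n}.png",c["img"])
cv2.imwrite("pics/g.png",np.hstack([cv2.imread("pics/g_t.png"),cv2.imread("pics/g_s.png")]))
print(ctrl.sense())
E
```

```text
time_s: 3.4
eef_pos: [545.8, -50.2, 160.6]
ee_rot: [0.0, -0.147, 0.989, -0.0]
force: [0.3, -0.2, -1.3]
grip_width: 0.271
grip_force: 59.8
time_s: 4.0
eef_pos: [546.2, -179.7, 160.3]
ee_rot: [-0.0, -0.148, 0.989, 0.0]
force: [0.4, -0.2, -1.6]
grip_width: 0.268
grip_force: 59.6
379 199
255 192
{'time_s': 4.1, 'joints': array([-5.21030005e-01,  4.83033483e-01,  1.44164701e+00,  2.43271739e-04,
        1.21725158e+00, -2.38901998e+00]), 'dq': array([ 0.00092283,  0.00182144, -0.00361629, -0.00087775, -0.00137039,
       -0.0038953 ]), 'tau': array([-5.68078235e-01, -4.83610153e+01, -2.53249812e+01, -1.41236430e-02,
       -3.72709008e-03,  6.60834616e-03]), 'eef_pos': array([ 546.31921988, -179.38873273,  160.35097914]), 'ee_rot': array([-6.22347804e-05, -1.48008892e-01,  9.88986009e-01,  1.94801061e-04]), 'force': array([-0.3298046 ,  0.14747457, -1.01461892]), 'wrist_torque': array([0.00616787, 0.00830812, 0.05670674]), 'grip_force': 59.63543772697449, 'grip_width': 0.2749021244103084}
```

View pics/g.png

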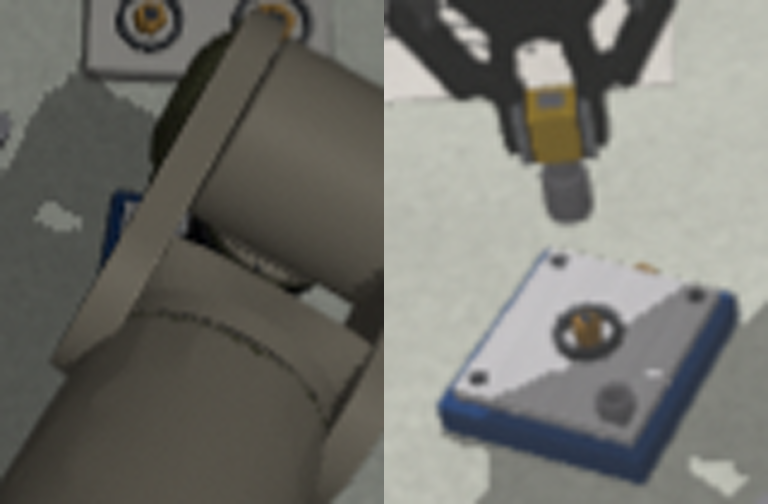

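```bash
python3 -m handwheel '[[[1,0.02,-0.06,-0.4,0],[1,0,0,-0.5,0],[1,0,0,-0.4,0],[1,0,0,-0.14,0],[1,0,0,0,0],[1,0,0,0,0]]]'
python3 - <<'E'
from h import *
S=cap("scene")
a,h=hue(S["img"],"yellow",(238,165,275,200),6);print(a,h.min(0),h.max(0))
e=ctrl.sense()["eef_pos"];print(e)
print("grip@",onplane(S,a,e[2]+17.2),"proj expected grip",proj(S,e+[0,0,17.2]))
mouth=e-[0,0,37.8]
for z in(0,24):
    ps=np.array([proj(S,mouth+[12*np.cos(t),12*np.sin(t),z]) for t in np.arange(0,6.3,.2)]);print(z,ps.min(0),ps.max(0))
print("nut top proj",proj(S,[547.4,-183,44]))
x,y=proj(S,e).astype(int);i=S["img"][y-40:y+50,x-50:x+50]
print(x-50,y-40);cv2.imwrite("pics/g2.png",cv2.resize(i,None,fx=6,fy=6,interpolation=cv2.INTER_CUBIC))
E
```

```text
time_s: 4.7
eef_pos: [547.8, -183.7, 89.4]
ee_rot: [0.001, -0.147, 0.989, -0.001]
force: [0.1, 0.7, -1.2]
grip_width: 0.272
grip_force: 59.7
[252.21422139 180.1600859 ] [246.75       172.91666667] [257.58333333 187.25      ]
[ 547.84015543 -183.91382149   89.54844462]
grip@ [ 549.89371972 -183.38166085] proj expected grip [252.24132073 179.56646481]
0 [250.46219419 192.01778464] [259.96651332 198.7328422 ]
24 [249.103721   185.29464813] [258.78406035 192.01508946]
nut top proj [256.01558591 197.37667026]
203 144
```

View pics/g2.png

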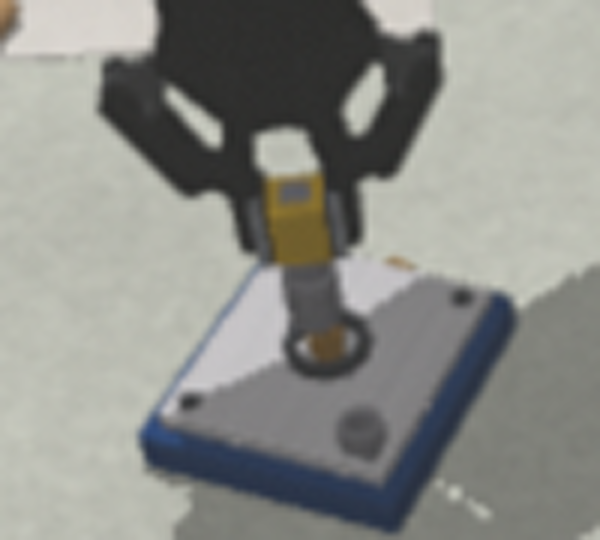

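```bash
python3 -m handwheel '[[[1,0,0.05,-0.04,0],[1,0,0,-0.04,0],[1,0,0,-0.04,0],[1,0,0,-0.04,0],[1,0,0,-0.02,0],[1,0,0,-0.02,0],[1,0,0,0,0]]]';  python3 -c "
from rig import ctrl;s=ctrl.sense();print(s['eef_pos'],s['force'],s['wrist_torque'])"
```

```text
time_s: 5.45
eef_pos: [547.1, -181.5, 78.1]
ee_rot: [-0.0, -0.147, 0.989, 0.0]
force: [-0.2, -0.7, -1.6]
grip_width: 0.271
grip_force: 59.7
[ 547.14713114 -181.45150684   78.14124675] [-0.20959043 -0.67451187 -1.59756103] [-0.00278732 -0.02022846 -0.03407926]
```

```bash
python3 -m handwheel '[[[1,0,0,-0.03,0],[1,0,0,-0.03,0],[1,0,0,-0.03,0],[1,0,0,0,0]]]'
```

```text
time_s: 5.85
eef_pos: [547.1, -181.4, 73.5]
ee_rot: [-0.0, -0.147, 0.989, 0.0]
force: [0.0, 0.4, -2.1]
grip_width: 0.272
grip_force: 59.7
```

```bash
python3 -m handwheel '[[[1,0,0,-0.03,0],[1,0,0,-0.03,0],[1,0,0,-0.03,0],[1,0,0,-0.02,0],[1,0,0,0,0],[1,0,0,0,0]]]';  python3 -c "
from rig import ctrl;s=ctrl.sense();print(s['eef_pos'],s['force'],s['wrist_torque'])"
```

```text
time_s: 6.45
eef_pos: [547.2, -181.5, 68.3]
ee_rot: [0.0, -0.147, 0.989, -0.0]
force: [0.7, -0.4, -1.7]
grip_width: 0.266
grip_force: 59.7
[ 547.23167985 -181.45173784   68.30710907] [ 0.65796914 -0.43773178 -1.72063295] [0.00799341 0.00372295 0.00635203]
```

Nearly down with no contact force; push on gently to feel the holder's top.

```bash
python3 -m handwheel '[[[1,0,0,-0.02,0],[1,0,0,-0.01,0],[1,0,0,0,0],[1,0,0,0,0]]]'
```

```text
time_s: 6.85
eef_pos: [547.4, -181.5, 67.8]
ee_rot: [0.0, -0.147, 0.989, -0.0]
force: [-3.5, 1.4, 6.2]
grip_width: 0.273
grip_force: 61.0
```

```bash
python3 -m handwheel '[[[1,0,0,-0.02,0],[1,0,0,0,0],[1,0,0,0,0]]]'
python3 - <<'E'
from h import *
S=cap("scene");s=ctrl.sense();e=s["eef_pos"];print(e,s["force"],s["wrist_torque"])
a,h=hue(S["img"],"yellow",(238,165,275,205),6);print(a,onplane(S,a,85))
x,y=proj(S,e).astype(int);i=S["img"][y-40:y+50,x-50:x+50]
cv2.imwrite("pics/g3.png",cv2.resize(i,None,fx=6,fy=6,interpolation=cv2.INTER_CUBIC))
E
```

```text
time_s: 7.15
eef_pos: [547.5, -181.6, 67.8]
ee_rot: [0.001, -0.147, 0.989, -0.0]
force: [-5.9, 1.9, 15.2]
grip_width: 0.27
grip_force: 62.1
[ 547.48935729 -181.57478222   67.71947474] [-5.04240776  3.0747103  14.93080296] [0.5783256  1.10724366 0.03767344]
[254.28993056 186.52364475] [ 549.45325071 -181.29679267]
```

View pics/g3.png

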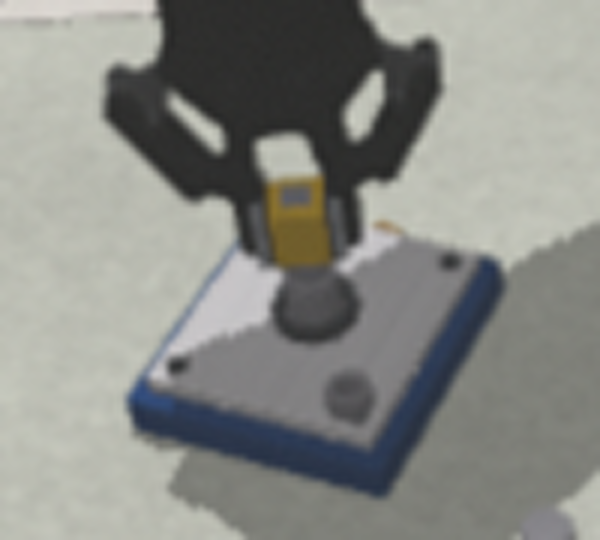

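```bash
python3 -m handwheel '[[[1,0,0,0,0],[1,0,0,0,0],[1,0,0,0,0]]]'; python3 -c "
from rig import ctrl;print(ctrl.finish_job())"
```

```text
time_s: 7.5
eef_pos: [547.5, -181.5, 67.7]
ee_rot: [0.0, -0.147, 0.989, -0.0]
force: [-6.2, 2.3, 14.2]
grip_width: 0.273
grip_force: 62.1
the job is handed in; nothing more can be done
None
```

The yellow key fits: it is fully down over the die-holder nut, upright and still gripped (about 14 N down), job handed in at 7.5 s; I chose it from the collar size and did not move the green and blue keys.

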